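# Fit the drum's retaining ring on the smoothing spindle

## Task

Take the spreading pliers from their rest, put their two pins into the holes of the open-ended retaining ring's lugs and lift it out of the die; squeeze to spread it, slide it down over the spindle's end until it lies on the flange, and let it close fully into the groove. Then lay the pliers back on their wooden rest the way they lay. Handle the ring only with the pliers, never with the fingers, and do not push the other things on the bench about.

Things in the scene. Friction and masses are not known exactly. Their poses are not given: they have to be found in the camera images.
- pliers: Spreading pliers (circlip pliers), dark steel, 0.2 kg, 175 long, level on the wooden rest, pins down. Origin: pivot centre at mid height (boss 22 across, 22 high); x points to the tips, z up. Centre of mass about 41 behind the pivot. Squeezing the handles SPREADS the tips. They start to give at 11 N on each handle; full squeeze takes about 12 N empty, 19 N with the ring; the springs reopen them.
- handles (a point): Where to grip the pliers across both handles, near the centre of mass: 43 behind the pivot, on the mid plane at mid height. Black rubber sleeves, flat-sided, 12 wide, 18 high, 25 to 95 behind the pivot. Linkages keep them parallel: 66 wide over both at rest, 37 fully squeezed, when they also lie 5 further behind the pivot. Closed to 65 they are carried all but unspread; closed to 36 or less with 30 N they are at the stop.
- pin_left (a point): End of the pin on the pliers' +y tip. Pin 5.5 diameter, 6 long, pointing down, below a collar of 15 diameter with a flat foot. Pin end 16 below the pivot's origin, collar foot 10 below it. At rest 70 ahead of the pivot and 11.8 to the side; at full squeeze 64.9 ahead and 28.7 to the side.
- pin_right (a point): The same on the -y tip.
- pliers_left (a joint): Turn of one half of the pliers (the other mirrors it): 0 at rest, 0.25 rad at the stop, tips fully spread
- ring: Retaining ring, bright steel, 7 thick, 95 long, 65 wide, 0.06 kg, flat in the die. Origin: centre of the closed bore (45 wide), at the underside; x points to the gap with the two lugs, z is its axis. Two arms, hinged 34 behind the centre, sprung shut: 4 N on each pin starts to spread them, 6 N spreads fully. The springs keep it on the pins by friction; it hangs level only if the collars bear on the lugs.
- lug_left (a point): Centre, at the top face, of the hole through the +y lug of the ring: x 42, y 13 from the ring's origin when closed, 7 above its underside. The hole is 14 along x, 15 along y (y 5 to 20), with a V notch on its outer side where a pin settles once it is 3.5 outward of this centre.
- lug_right (a point): The same for the -y lug (y -13).
- ring_left (a joint): Opening of one arm of the ring (the other mirrors it): 0 closed, 0.16 rad when spread by fully squeezed pliers
- die: Open forming die, fixed dark steel block 144 x 144, origin at its underside centre. A flat-floored pocket about 124 across (corners cut) has its floor at z 32 and its rim at z 44; a 38-diameter button, 4 high, stands in the middle of the floor, inside the ring.
- groove (a point): On the axis of the upright spindle, at the lower edge of the groove: the top face of a 66-diameter flange, on which the ring must lie, 82 above the table. Groove 42 diameter, 11 high. Above it the shaft end, 50 diameter, 22 high, tapering to 42 in its top 8. Spread by fully squeezed pliers the ring clears it by 2 to 3 all round if the axis is 104 ahead of the pliers' pivot.
- shaft_top (a point): Centre of the shaft's flat top, 115 above the table, 33 above the groove point
- spindle: Fixed smoothing spindle, 90-diameter cork drum, 150 x 150 base; origin on the axis at the table. Its x axis points to the middle of a half-round green sheet shroud (radius 86, 20 to 95 high) that covers 90 degrees to either side of +x; the -x side is open, and the pliers must come from there.
- rest: Fixed wooden tool rest, x along the pliers, origin at table level under their pivot's place. Front block (26 along x, 50 along y, top 35 high) at x 0 carries the pivot boss, a rear bar (x -98 to -82, 90 along y, top 37 high) the handle ends; base plate 8 high from x -112 to 22. The pliers' origin lies on it 46 above the table.
- cast: Bystander: a plaster foot cast, 150 x 76 x 125 high, 0.8 kg. Origin: centre of its underside.
- last: Bystander: a wooden shoe last, 160 x 60 x 65 high. Origin: centre of its underside.
- glue: Bystander: a glue bottle, 60 diameter, 150 high. Origin: centre of its underside.
- pot: Bystander: a steel cup, 64 diameter, 50 high. Origin: centre of its underside.
- brush: Bystander: a hand brush lying flat, 180 long. Origin: near its middle, on its underside.
- sole: Bystander: a cork sole lying flat, 150 x 60 x 18 high. Origin: centre of its underside.
- washer: Bystander: a flat closed steel washer, 68 outside and 48 inside diameter, 6 thick, without lugs: not the retaining ring. Origin: centre of its underside.
Not all that is in view belongs to the job. Leave any blue or orange look-alike of the ring alone.

How it is judged (in metres and radians):
On the way, in this order (a step that is already met when the one before it is completed fails the run):
1. the ring is lifted clear out of the die on the pliers' pins (z of ring in the frame of die above 0.055 m and contact force between pliers and ring above 0.5 N), for 0.1 s.
2. the ring, spread, is round the shaft below its top (value of joint ring_left above 0.1 rad and horizontal distance between ring and groove below 0.01 m and z of ring in the frame of groove below 0.03 m), for 0.05 s.
3. the ring has closed into the groove, lying on the flange (value of joint ring_left below 0.035 rad and horizontal distance between ring and groove below 0.005 m and z of ring in the frame of groove between -0.003 and 0.005 m and angle between ring's own z axis and vertical below 0.09 rad), for 0.2 s.
At the end, for the whole second after the job is handed in: Ring shut (within 0.035 rad) in the groove: centre within 5 mm of the axis, underside -3 to 5 mm above the flange, level within 0.09 rad, at rest. Pliers at rest on their rest: pivot within 30 mm of its place, 40 to 52 mm high, level within 0.12 rad, in line within 0.3 rad (all of step 3 and linear speed of each of ring, pliers below 0.02 m/s and horizontal distance between pliers and rest below 0.03 m and z of pliers in the frame of rest between 0.04 and 0.052 m and angle between pliers's own z axis and vertical below 0.12 rad and angle between the x axis of pliers and the x axis of rest, either way round below 0.3 rad); the robot touches nothing.
It fails at once if the fingers touch the ring (contact force between the fingers and ring above 0.5 N).
It fails at once if a bystander is pushed more than 30 mm (distance of any of cast, last, glue, pot, brush, sole, washer from where it was at the start of the episode above 0.03 m).
It also fails if it takes over 64 s, if anything falls off the work surface, if the arm or the gripper's body presses on something with over 40 N, if the wrist force passes 120 N, or if a joint passes its speed limit or range.

## Robot

A 6-joint arm with a two-finger parallel gripper is mounted at the origin on the work surface. World frame = base frame: x ahead of the robot, y to its left, z up, the work surface at z = 0. Lengths are in mm, angles in rad, forces in N, time in s.
With the tool pointing down it reaches from about 350 to 925 mm from the base axis. Payload 6.4 kg.
Tool frame: the origin (TCP) lies between the finger pads; the fingertips stand 8 mm ahead of it and the grasp point (between the pads) lies 11 mm behind it; z points along the fingers, y is the line along which they close (so a half turn about z gives the same grasp; the last joint's range is limited). The gripper opens to 94 mm and grips with 3 to 60 N. Pads are 16 mm wide; open, the fingers measure 119 mm over their backs; the gripper's body (75 mm by 177 mm) begins 78 mm behind the grasp point.
Start: joints at [-1.287, 0.245, 1.558, -0, 1.339, -0.174], TCP at [287.29, -583.076, 213.455] pointing down, gripper open.
Joint ranges: [-3.13, 3.13], [-1.02, 2.26], [0.13, 2.54], [-0.95, 4.09], [0.21, 2.88], [-2.74, 2.74]. Speed limits (rad/s): [2.57, 2.57, 3.14, 3.14, 3.14, 3.14].

## Interface

Orientations are given as a unit quaternion [x, y, z, w].
In Python, from rig import telemetry, imaging, env, models gives the robot as it stands. The module is installed in compiled form; this text tells all that it offers.
- The arm moves only by the shell command python3 -m pendant 'ROWS' [OPENING] [FORCE]. ROWS is text: rows parted by semicolons, each of 6 numbers parted by spaces: the shift along the tool's x, y, z normalised to -1 to 1, where 1 is 150 mm, then the turn, a rotation vector about the tool's x, y, z normalised to -1 to 1, where 1 is 90 degrees. In form: tx ty tz rx ry rz; .... A call has 1 to 12 rows; each row is the pose to reach, as a shift and turn from the pose commanded when the call began, along the tool's axes at that moment; what a row does not reach only later rows make up. A row lasts 1/8 s, in which the tool goes at most 62.5 mm and 10.7 degrees, less where a joint would pass 70% of its speed; a pose out of reach is approached as far as the arm can. A call with a number of a shift or a turn outside -1 to 1 is refused whole. A call with a gripper value outside its range is refused whole. OPENING is the opening, from -1 (shut) to 1 (fully open), so that 0 is half open, set as the call begins (- or left out, the last holds). The fingers move at their own pace and stop on an object; FORCE is the grip in N (left out, the last holds). Time passes only in rows, so rows that repeat a pose let the fingers close. It gives the time, the measured TCP pose, the force, the opening and the grip force at its end, in the units of the state.
- telemetry.sense(): the state, without advancing time (a new reading comes with each control period).
- imaging.grab_frame(name): name is "side" or "top" or "wrist"; returns a dict with "img" (384x512x3 uint8, red, green, blue), "range_z" (384x512 float32, mm along the optical axis (not along the pixel's ray), 0 where there is no reading), "intrinsics" (3x3 intrinsics, pixels), "k1" (the pictures are not rectified: a ray, as slopes to the right and down, at radius r is drawn at 1 + k1 r^2 times it, then the intrinsics apply), "eye" and "rotation" of the camera in the world. Camera axes: x right, y down, z forward; pixel columns grow to the right and rows downward; lengths in mm; the calibration is good to about 2 mm. A picture is of the moment at which its call begins.
- env.finish_job(): hands the job in; it is judged then, once.
Trained networks look in a picture, given as the dict that the camera call returned (one of the last four; its "shot" number tells which), for a name from the list of things; names that differ only in an ending like _2 or _b are one class to them, and where a whole thing is asked for, a point or a joint stands for the part that bears it (a point fixed in the world has none). Each returns a list of dicts, best first, with "p" (0 to 1); they miss things now and then, are a little off and sometimes report something else, mostly with a low value. They report only what shows in the picture. A call takes as long as a camera call. They do not tell look-alikes from the thing itself.
- models.look_for(picture, target): "centre" ([x, y, z] in mm, in world coordinates, good to about 4 mm: the middle of the surface that is visible of it).
- models.masks_of(picture, target): "region" (384x512 bool, what is visible of it).
The state is a dict: "clock": time; "joint_pos": joint angles; "qd": joint speeds; "effort": joint torques, N m; "position": TCP position; "eef_rot": TCP orientation; "force": force on the tool from outside, world axes, zero at the start; "ft_torque": the same for the moment, N m; "grip_width": opening from 0.0 (shut) to 1.0 (fully open); "gripper_force": force on a finger pad.
Only numpy, scipy, OpenCV 4.12 (cv2) and the standard library are available. Lean on these libraries where they do the work, as an engineer would, in place of code of your own. Each camera call takes 0.05 s, during which the arm holds its last target. There are 200 camera calls.

## Working session

There is one attempt and no reset: what is moved stays moved. The work goes in short steps, Python scripts to look and compute and a shell command to move; the robot and the scene stay as the last step left them, time stands still between calls to the robot, and variables do not carry over. Pictures are saved under pics/ and viewed, at most 10 in all, crops included, and the job is handed in when it is done.

```bash
mkdir -p pics; cat > h.py <<'E'
import numpy as np,cv2
from rig import telemetry,imaging,env,models
from scipy.spatial.transform import Rotation as R
np.set_printoptions(precision=1,suppress=True)
def cloud(f):
    K=np.array(f["intrinsics"]);k=f["k1"];h,w=f["range_z"].shape
    u,v=np.meshgrid(np.arange(w),np.arange(h))
    xd=(u-K[0,2])/K[0,0];yd=(v-K[1,2])/K[1,1];x,y=xd.copy(),yd.copy()
    for _ in range(8):
        s=1+k*(x*x+y*y);x,y=xd/s,yd/s
    z=f["range_z"];P=np.stack([x*z,y*z,z],-1)
    return P@np.array(f["rotation"]).T+np.array(f["eye"])
def save(f,n,crop=None,sc=1.5):
    im=f["img"][...,::-1]
    if crop: im=im[crop[1]:crop[3],crop[0]:crop[2]]
    cv2.imwrite("pics/"+n,cv2.resize(im,None,fx=sc,fy=sc,interpolation=cv2.INTER_CUBIC))
def tomove(dp,q=None):
    "world shift mm -> normalised tool shift"
    s=telemetry.sense();return R.from_quat(s["eef_rot"]).inv().apply(dp)/150
E
python3 - <<'E'
from h import *
f=imaging.grab_frame("top");save(f,"top.png")
print(f["eye"],f["rotation"])
for n in ["pliers","handles","pin_left","pin_right","ring","lug_left","lug_right","die","spindle","shaft_top","rest","cast","last","glue","pot","brush","sole","washer"]:
    print(n,[(np.array(d["centre"]).round(0).tolist(),round(d["p"],2)) for d in models.look_for(f,n)[:3]])
s=telemetry.sense();print(s)
E
```

```text
[ 508.9   31.1 1096. ] [ 0.7 -0.7  0.  -0. ]
pliers [([504.0, 291.0, 49.0], 0.8), ([777.0, 192.0, 59.0], 0.68), ([510.0, -289.0, 38.0], 0.33)]
handles [([503.0, 287.0, 53.0], 0.97)]
pin_left [([505.0, 312.0, 51.0], 0.65)]
pin_right [([496.0, 274.0, 52.0], 0.53), ([507.0, 290.0, 51.0], 0.26)]
ring [([512.0, -271.0, 37.0], 0.73), ([696.0, -334.0, 6.0], 0.65), ([418.0, 12.0, 15.0], 0.57)]
lug_left [([506.0, 292.0, 51.0], 0.61), ([502.0, 312.0, 53.0], 0.47), ([703.0, -314.0, 4.0], 0.44)]
lug_right [([575.0, -414.0, 12.0], 0.66), ([517.0, -245.0, 36.0], 0.64), ([638.0, -17.0, 21.0], 0.5)]
die [([528.0, -272.0, 34.0], 0.92)]
spindle [([639.0, -18.0, 25.0], 0.97)]
shaft_top [([636.0, -17.0, 18.0], 0.71), ([773.0, -11.0, 97.0], 0.65)]
rest [([481.0, 287.0, 10.0], 0.69)]
cast [([776.0, 190.0, 63.0], 0.95), ([636.0, -18.0, 16.0], 0.37)]
last [([772.0, -182.0, 30.0], 0.79)]
glue [([777.0, -10.0, 96.0], 0.59)]
pot [([414.0, 10.0, 14.0], 0.83)]
brush [([607.0, 468.0, 18.0], 0.68)]
sole []
washer [([456.0, -95.0, 3.0], 0.69)]
{'clock': 0.95, 'joint_pos': array([-1.3,  0.2,  1.6, -0. ,  1.3, -0.2]), 'qd': array([-0., -0., -0., -0., -0.,  0.]), 'effort': array([  0. , -41.6, -31.5,   0.1,   0. ,   0. ]), 'position': array([ 287.3, -583.1,  213.5]), 'eef_rot': array([ 1. ,  0.2, -0. ,  0. ]), 'force': array([-0.1, -0.3,  0.7]), 'ft_torque': array([-0. ,  0. ,  0.1]), 'gripper_force': 0.0, 'grip_width': 1.0006264261917077}
```

View pics/top.png

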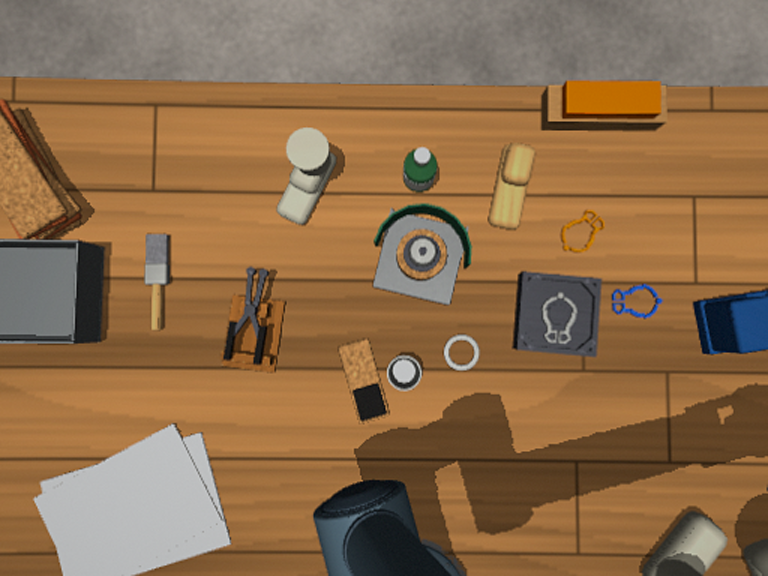

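The top view shows the pliers at about (255,315), tips toward +x. The ring lies in the die at (560,318) with its lugs toward the robot. The spindle is at (422,252) with its open side toward the robot. Blue and orange decoys are at (637,300) and (582,232), and the washer is at (461,352).

```bash
cat >> h.py <<'E'
def plan(p,yaw=None,s=None):
    "tool-frame shift/turn to TCP p with tool x axis heading yaw (world), pointing down"
    s=s or telemetry.sense();r=R.from_quat(s["eef_rot"])
    t=r.inv().apply(np.array(p)-s["position"])/150
    out=t
    if yaw is not None:
        c,n=np.cos(yaw),np.sin(yaw)
        g=R.from_matrix(np.array([[c,n,0],[n,-c,0],[0,0,-1]]))
        out=np.r_[t,(r.inv()*g).as_rotvec()/(np.pi/2)]
    return np.round(out,4).tolist()
E
python3 - <<'E'
from h import *
f=imaging.grab_frame("wrist");s=telemetry.sense();r=R.from_quat(s["eef_rot"])
print(r.as_matrix(), r.inv().apply(np.array(f["eye"])-s["position"]),(r.inv().as_matrix()@f["rotation"]),f["intrinsics"])
for a in ([520,-280,300],[640,-40,300],[500,270,300]): print(plan(a,0),plan(a,np.pi))
E
```

```text
Traceback (most recent call last):
ValueError: matmul: Input operand 1 has a mismatch in its core dimension 0, with gufunc signature (n?,k),(k,m?)->(n?,m?) (size 4 is different from 3)
```

```bash
sed -i 's/P@np.array(f\["rotation"\]).T/P@R.from_quat(f["rotation"]).as_matrix().T/' h.py
python3 - <<'E'
from h import *
f=imaging.grab_frame("wrist");s=telemetry.sense();r=R.from_quat(s["eef_rot"])
print(r.as_matrix(), r.inv().apply(np.array(f["eye"])-s["position"]),(r.inv()*R.from_quat(f["rotation"])).as_matrix(),f["intrinsics"])
for a in ([520,-280,300],[640,-40,300],[500,270,300]): print(plan(a,0),plan(a,np.pi))
E
```

```text
[[ 0.9  0.4  0. ]
 [ 0.4 -0.9  0. ]
 [ 0.  -0.  -1. ]] [  78.5   -0.8 -171.2] [[-0.  -1.  -0.3]
 [ 1.   0.  -0. ]
 [ 0.  -0.3  1. ]] [[293.2   0.  255.2]
 [  0.  293.2 193.3]
 [  0.    0.    1. ]]
[2.2846, -1.1267, -0.5769, -0.0, -0.0, 0.2914] [2.2846, -1.1267, -0.5769, 0.0, -0.0, -1.7086]
[3.7094, -2.2084, -0.5769, -0.0, -0.0, 0.2914] [3.7094, -2.2084, -0.5769, 0.0, -0.0, -1.7086]
[3.7856, -4.4748, -0.5767, -0.0, -0.0, 0.2914] [3.7856, -4.4748, -0.5767, 0.0, -0.0, -1.7086]
```

```bash
python3 -m pendant '1 -0.45 0 0 0 0;1 -0.45 0 0 0 0;1 -0.45 0 0 0 0'; python3 -m pendant '1 -0.45 0 0 0 0;1 -0.45 0 0 0 0;1 -0.45 0 0 0 0';python3 -m pendant '0.39 -0.14 0.09 0 0 0.29;0.39 -0.14 0.09 0 0 0.29;0.39 -0.14 0.09 0 0 0.29;0.39 -0.14 0.09 0 0 0.29;0.39 -0.14 0.09 0 0 0.29'
python3 - <<'E'
from h import *
f=imaging.grab_frame("wrist");np.savez("ring.npz",**{k:f[k] for k in("img","range_z","intrinsics","k1","eye","rotation")})
save(f,"ring.png")
m=models.masks_of(f,"ring")[0];print(m["p"]);np.save("ringm.npy",m["region"])
for n in ["ring","lug_left","lug_right","die"]:
    print(n,[(np.array(d["centre"]).round(1).tolist(),round(d["p"],2)) for d in models.look_for(f,n)[:3]])
print(telemetry.sense()["position"],plan([640,-60,240],0))
E
```

```text
clock: 1.42
position: [393.4, -454.2, 213.5]
eef_rot: [0.974, 0.228, 0.0, -0.0]
force: [-0.8, -1.1, 0.2]
grip_width: 1.005
gripper_force: 0.0
clock: 1.8
position: [498.1, -327.2, 213.7]
eef_rot: [0.974, 0.228, 0.0, 0.0]
force: [0.1, -0.6, 0.4]
grip_width: 0.997
gripper_force: 0.0
clock: 2.42
position: [539.9, -284.8, 200.1]
eef_rot: [1.0, 0.002, 0.0, 0.0]
force: [-0.6, -0.1, -0.3]
grip_width: 0.997
gripper_force: 0.0
0.91
ring [([554.8, -424.6, 8.3], 0.78), ([517.1, -273.1, 39.6], 0.71), ([694.9, -332.3, 3.9], 0.7)]
lug_left [([510.3, -291.4, 43.3], 0.85), ([537.2, -420.4, 8.5], 0.73), ([707.0, -316.4, 13.1], 0.65)]
lug_right [([679.7, -345.4, -0.6], 0.83), ([575.6, -420.8, 3.4], 0.76), ([513.0, -252.5, 41.0], 0.61)]
die [([539.1, -274.1, 35.7], 0.7), ([441.3, -3.6, 26.7], 0.48)]
[ 539.8 -284.8  200. ] [0.6711, -1.4974, -0.2668, -0.0, -0.0, 0.0014]
```

View pics/ring.png

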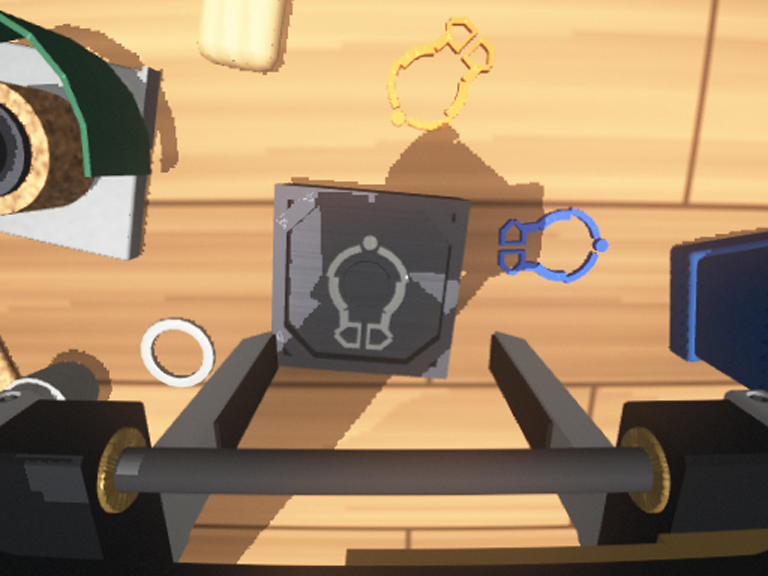

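Die and ring are centred at about (367,290) with the lug holes near (349,336) and (378,336). The decoys are blue at (560,245) and orange at (440,80).

```bash
cat >> h.py <<'E'
def atz(f,uv,z):
    "pixels (N,2) -> world points on plane z"
    uv=np.atleast_2d(np.array(uv,float));K=np.array(f["intrinsics"]);k=float(f["k1"])
    d=(uv-K[:2,2])/[K[0,0],K[1,1]];s=d.copy()
    for _ in range(8): s=d/(1+k*(s**2).sum(1,keepdims=True))
    w=np.c_[s,np.ones(len(s))]@R.from_quat(f["rotation"]).as_matrix().T;e=np.array(f["eye"])
    return e+w*((z-e[2])/w[:,2])[:,None]
E
python3 - <<'E'
from h import *
f=dict(np.load("ring.npz"));im=f["img"].astype(int)
x0,y0,x1,y1=205,150,290,240
c=im[y0:y1,x0:x1];g=c.mean(2);P=cloud(f)[y0:y1,x0:x1]
print("floor z",np.median(P[60:70,60:70,2]))
m=((g>110)&(np.ptp(c,axis=2)<45)).astype(np.uint8)
n,l,st,ce=cv2.connectedComponentsWithStats(m);k=1+np.argmax(st[1:,4]);m=(l==k).astype(np.uint8);print(st[k])
print("ring z",np.nanmedian(P[...,2][m>0]))
co,hi=cv2.findContours(m*255,cv2.RETR_CCOMP,cv2.CHAIN_APPROX_NONE)
for q,h in zip(co,hi[0]):
    if h[3]>=0:
        mm=np.zeros_like(m);cv2.drawContours(mm,[q],-1,1,-1);v,u=np.nonzero(mm&(1-m))
        if len(u)>5: print("hole",len(u),u.mean()+x0,v.mean()+y0,atz(f,[[u.mean()+x0,v.mean()+y0]],38))
v,u=np.nonzero(m);W=atz(f,np.c_[u+x0,v+y0],39)
print(W.min(0),W.max(0),W.mean(0))
for i in range(0,90,2): print("".join(".#"[t] for t in m[i]))
np.save("ringW.npy",W)
E
```

```text
floor z 32.05423733787404
[ 39  15  29  68 477]
ring z 38.99047386561324
hole 110 251.03636363636363 224.1909090909091 [[ 486.9 -278.6   38. ]]
[ 477.  -303.1   39. ] [ 559.8 -270.    39. ] [ 517.1 -288.4   39. ]
.....................................................................................
.....................................................................................
.....................................................................................
.....................................................................................
.....................................................................................
.....................................................................................
.....................................................................................
.....................................................................................
...............................................######................................
...............................................##########............................
...........................
[... 2282 characters left out ...]
............
.......................................##.............###............................
.......................................##............###.............................
.......................................##.........#####..............................
.......................................##############................................
.......................................###########...................................
.....................................................................................
.....................................................................................
.....................................................................................
```

```bash
python3 - <<'E'
from h import *
f=dict(np.load("ring.npz"))
x0,y0,x1,y1=205,150,290,240
P=cloud(f)[y0:y1,x0:x1];z=P[...,2]
m=((z>37)&(z<41.5)).astype(np.uint8)
n,l,st,ce=cv2.connectedComponentsWithStats(m,connectivity=8);k=[i for i in range(1,n) if st[i,4]>60];print(st[k])
m=np.isin(l,k).astype(np.uint8)
co,hi=cv2.findContours(m*255,cv2.RETR_CCOMP,cv2.CHAIN_APPROX_NONE)
for q,h in zip(co,hi[0]):
    if h[3]>=0:
        mm=np.zeros_like(m);cv2.drawContours(mm,[q],-1,1,-1);v,u=np.nonzero(mm&(1-m))
        if len(u)>5: print("hole",len(u),u.mean()+x0,v.mean()+y0,atz(f,[[u.mean()+x0,v.mean()+y0]],38))
W=P[m>0];np.save("ringW.npy",W);print(W.mean(0))
for i in range(14,90): print("".join(".#"[t] for t in m[i,30:75]))
# die from rim points
rim=cloud(f);rm=(np.abs(rim[...,2]-44)<1.2)&(np.abs(rim[...,0]-520)<110)&(np.abs(rim[...,1]+275)<110)
print("die",cv2.minAreaRect(rim[rm][:,:2].astype(np.float32)))
E
```

```text
[[ 37   7  10  10  76]
 [ 13  13  24  69 503]
 [ 39  15  29  69 514]
 [  0  81  46   9  73]]
hole 95 251.21052631578948 223.81052631578947 [[ 487.4 -278.8   38. ]]
hole 98 233.25510204081633 222.4795918367347 [[ 489. -257.   38.]]
[ 517.2 -268.8   39. ]
.####...########.............................
######...######...###........................
######....####....######.....................
#######..........#########...................
#####............##########..................
##................##########.................
....................#########................
......................########...............
........................#######..............
.........................#######.............
..........................#######............
...........................######............
............................######...........
.............................#####...........
.............................######..........
..............................######.........
...............................#####.........
...............................#####.........
..................
[... 2055 characters left out ...]
##....##..........######..................
.#.##....##........#######...................
#####....########.######.....................
#####....######.#######......................
#####....#############.......................
.........############........................
..................##.........................
.............................................
.............................................
.............................................
.............................................
###.#........................................
.###############.............................
die ((529.5617065429688, -269.9041748046875), (144.68368530273438, 144.8108367919922), 85.29756164550781)
```

```bash
python3 -m pendant '0.4 -0.9 -0.2 0 0 0;0.4 -0.9 -0.2 0 0 0;0.4 -0.9 -0.2 0 0 0'>/dev/null; python3 -m pendant '0.33 -0.87 0 0 0 0;0.33 -0.87 0 0 0 0;0.33 -0.87 0 0 0 0;0.33 -0.87 0 0 0 0'
cat > sp.py <<'E'
from h import *
f=imaging.grab_frame("wrist");np.savez("spin.npz",**{k:f[k] for k in("img","range_z","intrinsics","k1","eye","rotation")})
save(f,"spin.png")
P=cloud(f);z=P[...,2];near=np.hypot(P[...,0]-637,P[...,1]+18)<130
def circ(m,r):
    from scipy.optimize import least_squares
    q=P[m][:,:2]
    if len(q)<10: return len(q)
    h=cv2.convexHull(q.astype(np.float32))[:,0]
    s=least_squares(lambda a:np.hypot(*(h-a[:2]).T)-a[2],[637,-18,r],loss="soft_l1");return len(q),s.x,np.abs(s.fun).mean()
print("top",circ(near&(abs(z-115)<1.5)&(np.hypot(P[...,0]-637,P[...,1]+18)<45),21))
print("shaft>105",circ(near&(z>103)&(z<118)&(np.hypot(P[...,0]-637,P[...,1]+18)<45),25))
print("flange",circ(near&(abs(z-82)<1.5)&(np.hypot(P[...,0]-637,P[...,1]+18)<50),33))
v=P[near&(abs(z-95)<2)&(np.hypot(P[...,0]-637,P[...,1]+18)>70)]
from scipy.optimize import least_squares
s=least_squares(lambda a:np.hypot(*(v[:,:2]-a[:2]).T)-a[2],[637,-18,86],loss="soft_l1");print("shroud",len(v),s.x)
an=np.arctan2(v[:,1]+18,v[:,0]-637);print("angles",np.percentile(an,[0,1,99,100]))
b=P[near&(z>5)&(z<40)];print("base zs",np.histogram(z[near],bins=range(-4,130,6)))
bz=P[near&(z>10)&(z<24)];print(cv2.minAreaRect(bz[:,:2].astype(np.float32)))
E
python3 sp.py
```

```text
clock: 3.6
position: [648.8, -18.7, 229.8]
eef_rot: [1.0, 0.002, -0.0, 0.0]
force: [-0.4, -0.8, -0.3]
grip_width: 1.0
gripper_force: 0.0
top (1253, array([634.7, -16.3,  21.5]), np.float64(0.16376591194265347))
shaft>105 (1698, array([634.6, -16.2,  24.6]), np.float64(0.12360278504892594))
flange (751, array([634.7, -16.2,  32.4]), np.float64(0.19229675922546882))
shroud 1069 [635.9 -15.9  83.6]
angles [-1.8 -1.8  1.3  1.4]
base zs (array([12380,   100,    29,  3451,  3577,   121,   104,   128,   136,
         131,   151,   137,   384,  1842,   901,   121,  1160,   107,
         187,  1349,   150,     0]), array([ -4,   2,   8,  14,  20,  26,  32,  38,  44,  50,  56,  62,  68,
        74,  80,  86,  92,  98, 104, 110, 116, 122, 128]))
((660.9708251953125, -22.074859619140625), (165.86550903320312, 203.73129272460938), 77.07842254638672)
```

View pics/spin.png

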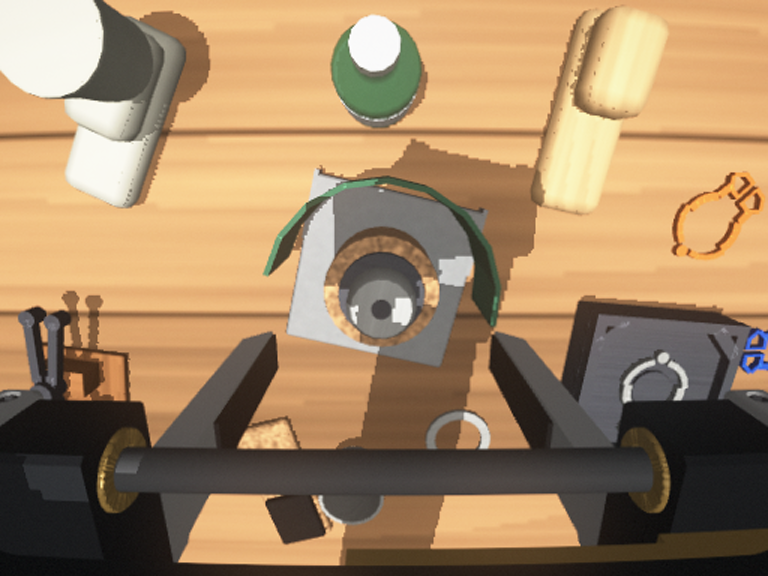

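The shaft top is at about (381,308) with the groove and flange around it. The shroud opens toward the robot and is turned about -0.22 rad. The axis is at (634.7,-16.3).

```bash
for i in 1 2; do python3 -m pendant '-0.31 -0.68 0.06 0 0 0;-0.31 -0.68 0.06 0 0 0'>/dev/null; done; python3 -m pendant '-0.31 -0.68 0.07 0 0 0;-0.31 -0.68 0.07 0 0 0;-0.31 -0.68 0.07 0 0 0;-0.31 -0.68 0.07 0 0 0'
cat > pl.py <<'E'
from h import *
f=imaging.grab_frame("wrist");np.savez("pli.npz",**{k:f[k] for k in("img","range_z","intrinsics","k1","eye","rotation")})
save(f,"pli.png")
P=cloud(f);z=P[...,2]
for n in ["pliers","handles","pin_left","pin_right","rest"]:
    print(n,[(np.array(d["centre"]).round(1).tolist(),round(d["p"],2)) for d in models.look_for(f,n)[:3]])
m=models.masks_of(f,"pliers")[0];print(m["p"],m["region"].sum())
q=P[m["region"]];q=q[(q[:,2]>30)&(q[:,2]<65)];print(q.min(0),q.max(0),cv2.minAreaRect(q[:,:2].astype(np.float32)))
print("z hist",np.histogram(q[:,2],bins=range(30,66,3)))
np.save("pm.npy",m["region"])
E
python3 pl.py
```

```text
clock: 4.65
position: [509.5, 285.1, 201.7]
eef_rot: [1.0, 0.0, 0.0, 0.0]
force: [-0.1, -0.4, -0.2]
grip_width: 1.003
gripper_force: 0.0
pliers [([515.2, 288.3, 46.0], 0.96)]
handles [([512.4, 290.6, 48.9], 0.87), ([509.2, 309.1, 51.3], 0.3)]
pin_left [([510.8, 309.2, 49.8], 0.57)]
pin_right [([505.1, 274.7, 50.6], 0.58)]
rest [([499.0, 294.9, 6.2], 0.89)]
0.63 3146
[434.  264.   35.5] [609.6 337.3  59.8] ((523.0138549804688, 293.487060546875), (65.97245025634766, 171.73248291015625), 81.67052459716797)
z hist (array([   0,    1,    2,    8,   24,   36,  618, 1154, 1107,  167,    0]), array([30, 33, 36, 39, 42, 45, 48, 51, 54, 57, 60, 63]))
```

View pics/pli.png

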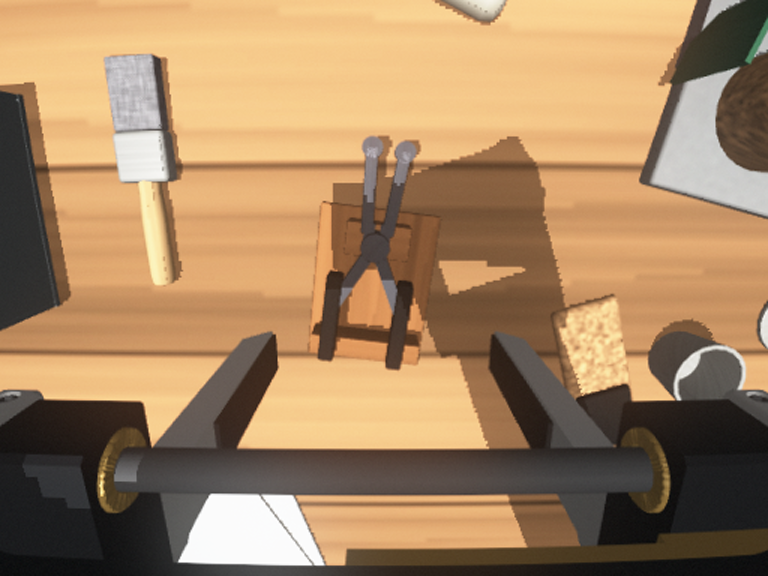

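The pliers lie on the rest with the boss at (375,246), tips at (373,148) and (406,151), and handle ends at (327,355) and (396,360).

```bash
python3 - <<'E'
from h import *
f=dict(np.load("pli.npz"));P=cloud(f);z=P[...,2]
c=atz(f,[[250,164],[248.7,98.7],[270.7,100.7]],57);print(c)
r=np.hypot(P[...,0]-531.7,P[...,1]-292.2)
q=P[(r<14)&(z>55)];print("boss",len(q),q[:,2].mean(),cv2.minEnclosingCircle(q[:,:2].astype(np.float32)))
t=P[(P[...,0]>585)&(P[...,0]<625)&(abs(P[...,1]-285)<40)&(z>35)&(z<65)]
lab=t[:,1]>283;print("tips",[ (cv2.minEnclosingCircle(t[l][:,:2].astype(np.float32)),len(t[l]),t[l][:,2].max()) for l in (lab,~lab)])
m=np.load("pm.npy");q=P[m];q=q[(q[:,2]>45)&(q[:,2]<62)];x=q@[np.cos(-.145),np.sin(-.145),0]
h=q[x<x.min()+55];print("handle rect",cv2.minAreaRect(h[:,:2].astype(np.float32)),np.median(h[:,2]))
yaw=-.145;g=np.array([531.7,292.2])-43*np.array([np.cos(yaw),np.sin(yaw)])
print(g,plan([*g,120],yaw),plan([*g,35],yaw))
E
```

```text
[[533.4 292.1  57. ]
 [601.5 293.2  57. ]
 [599.6 270.4  57. ]]
boss 4929 297.0983871091996 ((531.9736938476562, 292.15325927734375), 13.981392860412598)
tips [(((597.740234375, 295.2186584472656), 13.332453727722168), 270, np.float64(53.07625005158707)), (((595.45654296875, 272.11920166015625), 11.949366569519043), 241, np.float64(53.74477126321926))]
handle rect ((465.2507019042969, 301.947265625), (65.99352264404297, 54.943294525146484), 81.63945007324219) 54.83443254409198
[489.2 298.4] [-0.133, -0.0829, 0.5436, -0.0, -0.0001, 0.093] [-0.1331, -0.0829, 1.1103, -0.0, -0.0001, 0.093]
```

```bash
python3 -m pendant '-0.133 -0.083 0.54 0 0 0.093;-0.133 -0.083 0.54 0 0 0.093;-0.133 -0.083 0.54 0 0 0.093'>/dev/null; python3 -m pendant '0 0 0.567 0 0 0;0 0 0.567 0 0 0;0 0 0.567 0 0 0'; python3 -m pendant '0 0 0 0 0 0;0 0 0 0 0 0;0 0 0 0 0 0;0 0 0 0 0 0' 0.38 30
```

```text
clock: 5.75
position: [488.7, 298.8, 35.1]
eef_rot: [0.997, -0.072, -0.001, 0.0]
force: [1.0, 0.8, 0.8]
grip_width: 1.001
gripper_force: 0.0
clock: 6.25
position: [489.3, 299.0, 36.5]
eef_rot: [0.997, -0.072, 0.001, 0.0]
force: [-1.0, -3.1, 4.6]
grip_width: 0.695
gripper_force: 13.0
```

```bash
python3 -m pendant '0 0 -0.1 0 0 0;0 0 -0.3 0 0 0;0 0 -0.6 0 0 0;0 0 -0.83 0 0 0;0 0 -0.83 0 0 0;0 0 -0.83 0 0 0'
cat > held.py <<'E'
import sys
from h import *
f=imaging.grab_frame("wrist");s=telemetry.sense();r=R.from_quat(s["eef_rot"])
if len(sys.argv)>1: save(f,sys.argv[1])
P=(cloud(f)-s["position"])@r.as_matrix()   # tool frame
x,y,z=P[...,0],P[...,1],P[...,2]; 
m=(z>-25)&(z<0)&(abs(y)<45)&(x>0)&(x<140)&(f["range_z"]>0)
b=P[m&(x>25)&(x<62)&(abs(y)<15)];print("boss z",len(b),np.median(b[:,2]) if len(b) else 0,b[:,0].min(),b[:,0].max())
for nm,sg in(("tip y+",1),("tip y-",-1)):
    t=P[m&(x>95)&(y*sg>0)]
    if len(t): 
        # collar: farthest part along x, 15 dia
        e=t[t[:,0]>t[:,0].max()-14];print(nm,len(t),"xmax",t[:,0].max(),"collar y mid",(e[:,1].min()+e[:,1].max())/2,np.ptp(e[:,1]),"z",np.median(e[:,2]))
print(s["position"],s["grip_width"],s["gripper_force"])
E
python3 held.py held1.png
```

```text
clock: 7.0
position: [487.5, 298.8, 158.3]
eef_rot: [0.997, -0.072, -0.001, 0.0]
force: [-0.3, -1.1, -2.9]
grip_width: 0.692
gripper_force: 11.5
boss z 2608 -16.930082682275692 25.02540553885819 61.99881912267441
tip y+ 1234 xmax 120.68049608087169 collar y mid 10.805936954119488 14.620112546026917 z -14.819119200890853
tip y- 1277 xmax 120.73123874562044 collar y mid -13.447887713337405 14.942775794274148 z -14.86128535585054
[487.2 298.7 157.6] 0.6861020545270234 11.467888802289963
```

View pics/held1.png

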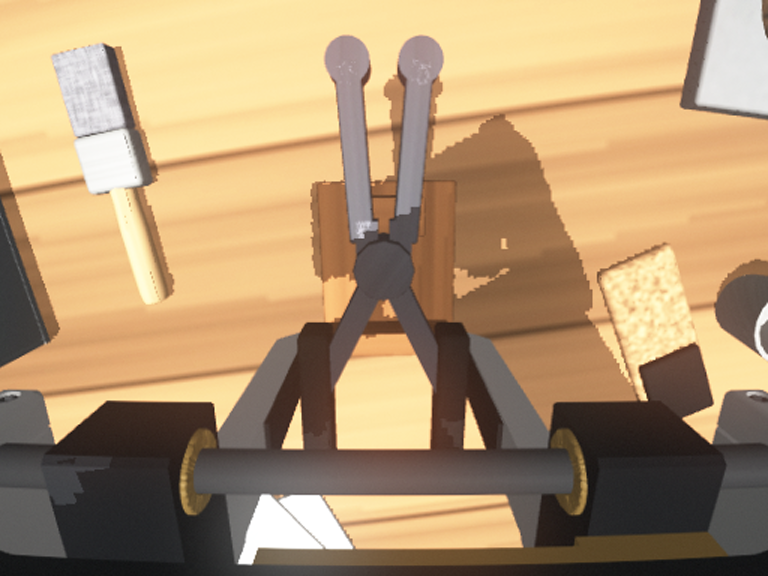

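Pliers are held level, with the tips at (347,60) and (420,60).

```bash
for i in 1 2 3; do python3 -m pendant '-0.013 0.25 0 0 0 0;-0.026 0.5 0 0 0 0;-0.039 0.75 0 0 0 0;-0.051 0.95 0 0 0 0' >/dev/null; done; python3 -m pendant '-0.013 0.25 0 0 0 -0.01;-0.026 0.5 0 0 0 -0.02;-0.039 0.75 0 0 0 -0.03;-0.051 0.94 0 0 0 -0.043;-0.051 0.94 0 0 0 -0.043;-0.051 0.94 0 0 0 -0.043'
python3 - <<'E'
from h import *
exec(open("held.py").read().split("import *")[1])
bt=P[m&(np.hypot(x-43,y)<7)];print("boss top",np.median(bt[:,2]))
for a in(70,80,90,100):
    q=P[m&(abs(x-a)<4)&(z<-8)];print(a,np.median(q[:,2]))
print(plan([374.9,-259.8,80],-.078))
E
```

```text
clock: 9.3
position: [376.4, -257.9, 158.6]
eef_rot: [0.999, -0.038, -0.001, -0.001]
force: [0.7, 0.1, -2.2]
grip_width: 0.694
gripper_force: 11.5Traceback (most recent call last):
  File "<stdin>", line 2, in <module>
  File "<string>", line 3, in <module>
NameError: name 'sys' is not defined. Did you forget to import 'sys'?
```

```bash
cat >> held.py <<'E'
bt=P[m&(np.hypot(x-43,y)<7)];print("boss top",np.median(bt[:,2]))
print([round(float(np.median(z[m&(abs(x-a)<4)&(z<-8)])),1) for a in (70,80,90,100,112)])
E
cat > tgt.py <<'E'
from h import *
import sys;a=[float(v) for v in sys.argv[1:]];print(plan(a[:3],a[3]))
E
python3 held.py; python3 tgt.py 374.9 -259.8 80 -.078
```

```text
boss z 2598 -16.15001906029198 25.002820759550378 61.95243441206542
tip y+ 1211 xmax 120.20487043487809 collar y mid 11.053905618461354 14.67783323797745 z -13.684447898916936
tip y- 1258 xmax 120.52544452165117 collar y mid -13.188413507632987 14.849099961938512 z -13.79346164806214
[ 376.8 -257.8  159.2] 0.691745249359992 11.467022448778152
boss top -20.01199304643472
[-13.9, -13.8, -13.8, -13.8, -13.7]
[-0.0114, 0.0146, 0.5279, -0.0008, 0.0006, 0.0018]
```

```bash
python3 -m pendant '-0.01 0.014 0.25 0 0 0.002;-0.01 0.014 0.5 0 0 0.002;-0.01 0.014 0.66 0 0 0.002;-0.01 0.014 0.66 0 0 0.002;-0.01 0.014 0.66 0 0 0.002'
python3 held.py die1.png; python3 tgt.py 374.9 -259.8 60 -.078
```

```text
clock: 10.02
position: [376.0, -261.3, 62.0]
eef_rot: [0.999, -0.039, 0.001, 0.001]
force: [-0.2, -0.0, -2.3]
grip_width: 0.695
gripper_force: 11.5
boss z 2589 -16.153529737894758 25.012559269621164 61.68700237862873
tip y+ 1211 xmax 120.26734596072676 collar y mid 10.67129372523045 14.647021049266552 z -13.665737620633415
tip y- 1258 xmax 120.28411070927223 collar y mid -13.645668706697219 14.959432570991403 z -13.6900998265664
[ 376.2 -261.6   62.3] 0.6909798688711267 11.466645151376724
boss top -19.970606857098133
[-13.8, -13.8, -13.7, -13.7, -13.7]
[-0.0094, -0.0115, 0.0155, 0.0012, -0.0012, -0.0005]
```

View pics/die1.png

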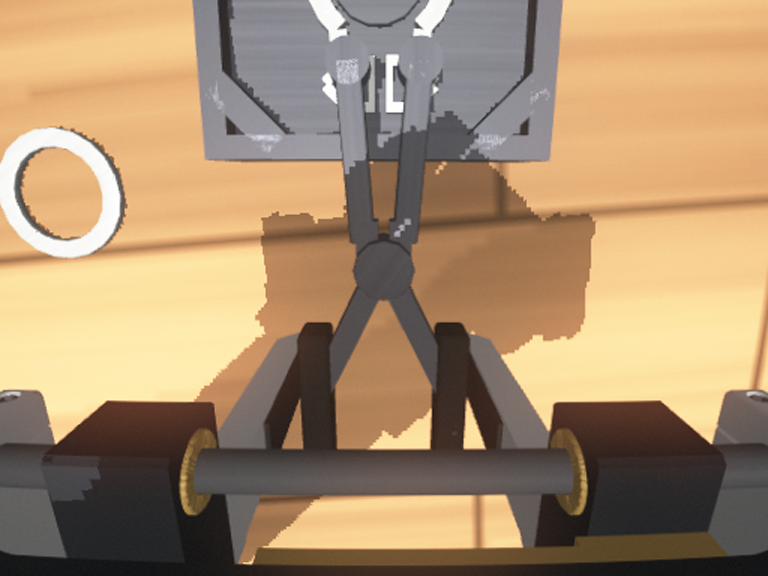

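The washer is at (62,190). The pins hover over the lugs, with the ring's gap at about x=382 midway between tips at 347 and 420.

```bash
python3 - <<'E'
from h import *
W=np.load("ringW.npy");W=W[(abs(W[:,1]+268)<35)&(W[:,0]>470)]
h=np.array([.997,-.078]);n=np.array([-.078,-.997])
a=(W[:,:2]-[529.8,-270.6])@h;b=(W[:,:2]-[529.8,-270.6])@n
k=(a>-60)&(a<60)&(abs(b)<34)
print("near end pct",np.percentile(a[k],[0,1,2,5]),"gap: inner bar y",np.sort(np.abs(b[(a<-34)&(a>-50)]))[:5])
f=imaging.grab_frame("wrist");s=telemetry.sense();r=R.from_quat(s["eef_rot"])
P=cloud(f);T=(P-s["position"])@r.as_matrix()
print(s["position"])
m=(P[...,2]>37)&(P[...,2]<41.5)&(T[...,0]>85)&(T[...,0]<150)&(abs(T[...,1])<22)
t=T[m];print(len(t),np.percentile(t[:,0],[0,1,2,5]))
g=t[(t[:,0]>100)&(t[:,0]<112)&(abs(t[:,1])<12)]
print("gap bars",[np.percentile(v,[0,50,100]) for v in (g[g[:,1]>-1.3][:,1],g[g[:,1]<-1.3][:,1])])
E
```

```text
near end pct [-53.  -52.3 -51.6 -49.9] gap: inner bar y [2.  2.1 2.2 2.3 2.3]
[ 376.1 -261.8   62.4]
892 [100.7 100.9 101.2 102. ]
gap bars [array([-0.4,  1.5,  6.5]), array([-9.1, -7.2, -5.3])]
```

```bash
python3 -m pendant '-0.007 -0.009 0 0 0 0;-0.007 -0.009 0.05 0 0 0;-0.007 -0.009 0.08 0 0 0;-0.007 -0.009 0.11 0 0 0;-0.007 -0.009 0.13 0 0 0;-0.007 -0.009 0.145 0 0 0;-0.007 -0.009 0.145 0 0 0'; python3 -m pendant '0 0 0.004 0 0 0;0 0 0.008 0 0 0;0 0 0.008 0 0 0'; python3 held.py
```

```text
clock: 11.0
position: [374.3, -259.7, 39.1]
eef_rot: [0.999, -0.04, -0.0, -0.0]
force: [0.0, 0.6, -2.0]
grip_width: 0.694
gripper_force: 11.5
clock: 11.38
position: [374.4, -259.8, 38.1]
eef_rot: [0.999, -0.04, 0.0, 0.0]
force: [0.2, -0.5, -1.0]
grip_width: 0.696
gripper_force: 11.5
boss z 2645 -16.95266237326193 25.027309292221958 61.97002918969095
tip y+ 2036 xmax 135.45827773084153 collar y mid 10.850658855814775 18.20919408529295 z -0.9093369546053349
tip y- 1971 xmax 135.46393896384765 collar y mid -13.317581725565137 18.597730591363757 z -0.8980069144986061
[ 374.4 -259.8   38.1] 0.6965925434489395 11.54408410191536
boss top -21.164341146481195
[-15.6, -15.7, -15.9, -16.0, -16.3]
```

```bash
python3 -m pendant '0 0 0 0 0 0;0 0 0 0 0 0;0 0 0 0 0 0;0 0 0 0 0 0;0 0 0 0 0 0;0 0 0 0 0 0' -0.3 32; python3 held.py sq.png
```

```text
clock: 12.18
position: [374.5, -259.7, 38.0]
eef_rot: [0.999, -0.04, 0.0, 0.0]
force: [0.9, -0.1, -0.2]
grip_width: 0.384
gripper_force: 32.0
boss z 2601 -19.19283864286271 25.01419244638405 61.98662866572855
tip y+ 2182 xmax 135.52356746536472 collar y mid 20.306489541665847 15.928566794306466 z -0.9675719071630402
tip y- 2075 xmax 135.5269009486227 collar y mid -22.892709197742903 16.493769295044572 z -0.9937723004631135
[ 374.5 -259.8   38.1] 0.38319560439163697 32.00038969516754
boss top -21.178047139763173
[-15.5, -15.7, -15.9, -16.0, -16.2]
```

View pics/sq.png

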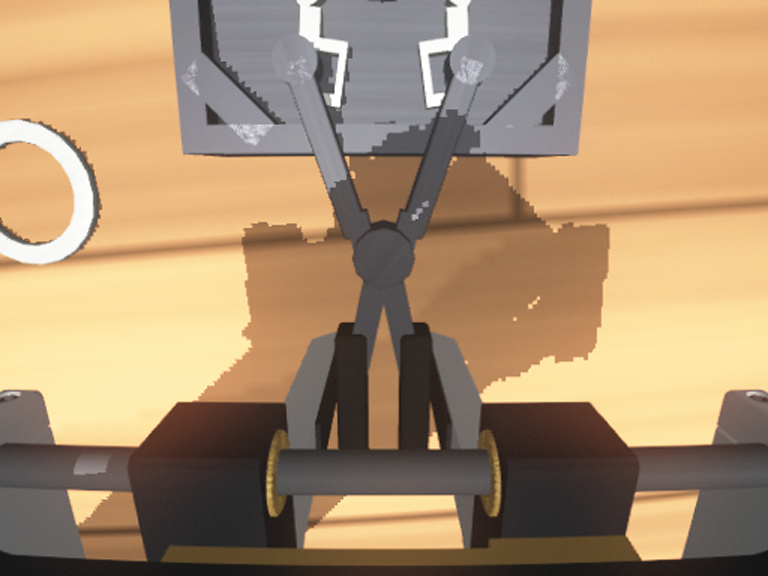

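```bash
python3 -m pendant '0 0 -0.02 0 0 0;0 0 -0.05 0 0 0;0 0 -0.1 0 0 0;0 0 -0.2 0 0 0;0 0 -0.35 0 0 0;0 0 -0.5 0 0 0;0 0 -0.65 0 0 0;0 0 -0.75 0 0 0;0 0 -0.75 0 0 0;0 0 -0.75 0 0 0'; python3 held.py lift.png
python3 - <<'E'
from h import *
f=imaging.grab_frame("wrist");s=telemetry.sense();T=(cloud(f)-s["position"])@R.from_quat(s["eef_rot"]).as_matrix()
x,y,z=T[...,0],T[...,1],T[...,2]
b=T[(z<-18.5)&(z>-24)&(abs(x-48)<18)&(abs(y)<13)];print("boss",len(b),cv2.minEnclosingCircle(b[:,:2].astype(np.float32)))
r=T[(z<-2)&(z>-12)&(x>95)&(abs(y)<45)];print("ring pts",len(r),r[:,0].min(),r[:,0].max(),np.median(r[:,2]))
for l in (r[:,1]>0,r[:,1]<0):
    q=r[l];A=np.c_[q[:,:2],np.ones(len(q))];print("plane",np.linalg.lstsq(A,q[:,2],rcond=None)[0].round(3))
f=imaging.grab_frame("side");save(f,"side1.png")
E
```

```text
clock: 13.48
position: [373.9, -259.2, 149.7]
eef_rot: [0.999, -0.04, -0.001, -0.001]
force: [0.7, -0.9, -2.7]
grip_width: 0.382
gripper_force: 32.0
boss z 2576 -19.47238449536612 25.00360505638859 61.99846073724336
tip y+ 1732 xmax 135.84294825207243 collar y mid 22.138486473653106 13.975936585775564 z -0.3715922459878703
tip y- 1742 xmax 135.84033970771077 collar y mid -24.223523992828063 12.849709683431769 z -0.2923634260471251
[ 373.8 -259.   149.4] 0.38211681703438377 31.99918806552887
boss top -21.224404778923994
[-15.4, -15.4, -15.6, -15.6, -15.8]
boss 1297 ((47.85808563232422, -1.0668302774429321), 10.900335311889648)
ring pts 160 95.66845966764875 121.39663014993138 -8.059847224822336
plane [  0.2  -0.8 -15.9]
plane [  0.2   0.3 -17.3]
```

View pics/side1.png

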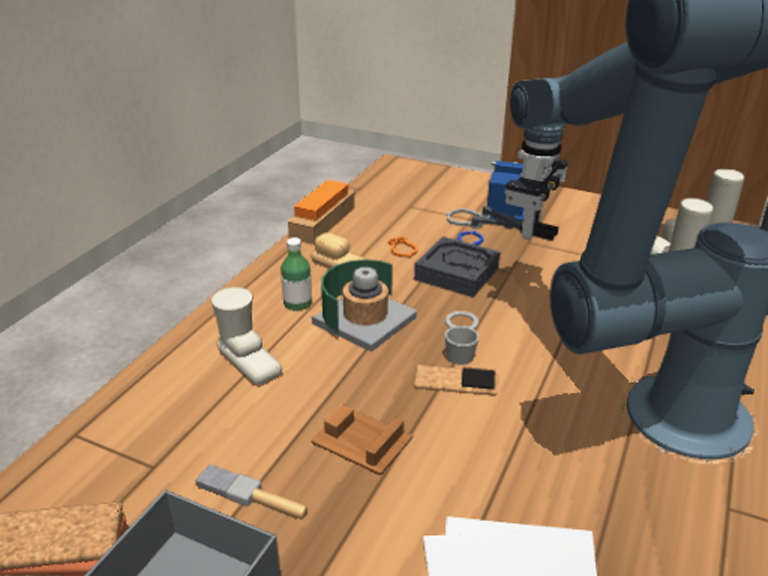

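The ring hangs level on the pliers at about (470,217), above the die. The rest is empty and nothing else has moved.

```bash
python3 -m pendant '0.06 -0.14 0 0 0 0;0.14 -0.33 0 0 0 0;0.23 -0.53 0 0 0 0;0.32 -0.73 0 0 0 0;0.4 -0.93 0 0 0 0'>/dev/null; python3 -m pendant '0.09 -0.2 0 0 0 0.02;0.18 -0.4 0 0 0 0.04;0.27 -0.6 0 0 0 0.06;0.34 -0.78 0 0 0 0.08;0.39 -0.89 0 0 0 0.092;0.411 -0.931 0 0 0 0.092;0.411 -0.931 0 0 0 0.092;0.411 -0.931 0 0 0 0.092'
cat > sh.py <<'E'
from h import *
from scipy.optimize import least_squares
f=imaging.grab_frame("wrist");s=telemetry.sense();r=R.from_quat(s["eef_rot"]);P=cloud(f);T=(P-s["position"])@r.as_matrix()
save(f,"sh.png")
x,y,z=T[...,0],T[...,1],T[...,2]
b=T[(z<-18.5)&(z>-24)&(abs(x-48)<18)&(abs(y)<13)];(bc,br)=cv2.minEnclosingCircle(b[:,:2].astype(np.float32));print("boss",bc,br)
for zz,r0 in((115,21),(82,33)):
    q=T[(abs(P[...,2]-zz)<1.5)&(np.hypot(x-120,y)<40)][:,:2]
    if len(q)>20:
        h=cv2.convexHull(q.astype(np.float32))[:,0]
        h=h[np.hypot(*(h-[120,-1]).T)>0.7*r0]
        g=least_squares(lambda a:np.hypot(*(h-a).T)-r0-.4,[120,-1],loss="soft_l1",f_scale=.5);print(zz,len(q),g.x,g.fun.round(1),"need shift",(g.x-bc-np.array([104,0]))/150)
print(s["position"],r.as_matrix()[:2,0],P[(abs(P[...,2]-115)<4)&(np.hypot(x-120,y)<18)][:,2].mean())
E
python3 sh.py
```

```text
clock: 15.25
position: [517.4, 8.4, 150.2]
eef_rot: [0.994, -0.112, -0.0, 0.0]
force: [-1.3, 0.8, -2.6]
grip_width: 0.384
gripper_force: 32.0
boss (47.70610046386719, -1.1987252235412598) 10.857105255126953
115 3018 [119.3  -2.6] [ 0.6  0.4  0.1  0.1  0.3 -0.1 -0.1 -0.1 -0.1 -0.1 -0.2 -0.5  0.5  1.
  0.6  0.6  0.3  0.3  0.1  0.1 -0.   0.1  0.1  0.2 -0.3  0.  -0.1 -0.
  0.3 -0.1  0.   0.3  0.1  0.3  0.5] need shift [-0.2 -0. ]
82 1138 [120.2  -2.5] [-1.9 -1.5 -1.2 -1.3 -1.2 -1.1 -1.1 -1.4 -1.3 -1.8 -1.4 -0.9 -0.6  0.
  0.  -0.3 -0.3 -0.3 -0.4 -0.3 -0.1 -0.3 -0.4 -0.2 -0.3 -0.4 -0.4 -0.1
 -1.5 -2.2 -2.8 -2.5 -2.4 -1.5 -1.4 -1.4 -1.2 -1.1 -1.3 -1.3] need shift [-0.2 -0. ]
[517.4   8.4 150.3] [ 1.  -0.2] 115.13972125874126
```

View pics/sh.png

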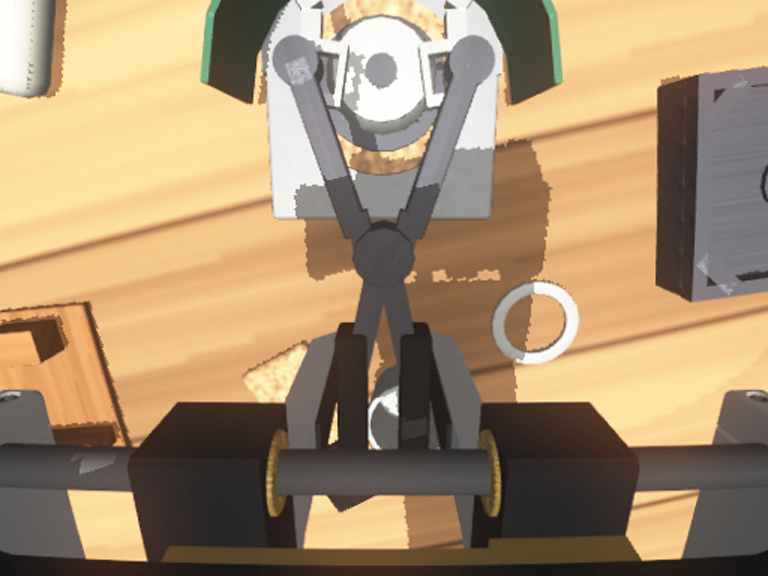

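The shaft top is at (381,70), midway between the tips and seen through the gap. I need to go 32 mm back, then down.

```bash
python3 -m pendant '-0.08 -0.004 0 0 0 0;-0.16 -0.008 0 0 0 0;-0.214 -0.008 0 0 0 0;-0.214 -0.008 0.05 0 0 0;-0.214 -0.008 0.12 0 0 0;-0.214 -0.008 0.18 0 0 0;-0.214 -0.008 0.215 0 0 0;-0.214 -0.008 0.215 0 0 0;-0.214 -0.008 0.215 0 0 0'
python3 - <<'E'
from h import *
f=imaging.grab_frame("side");
c=(205,165,285,235);save(f,"side2.png",c,9)
exec(open("tgt.py").read().split("sys;")[0].replace("import sys",""))
E
python3 tgt.py 486.3 15.2 118 -.225; python3 held.py
```

```text
clock: 16.42
position: [487.0, 17.2, 118.4]
eef_rot: [0.994, -0.112, 0.0, 0.0]
force: [0.9, -0.2, -2.9]
grip_width: 0.387
gripper_force: 32.0
[-0.002, 0.0141, 0.004, -0.0, -0.0005, 0.0007]
boss z 2583 -19.141087632604783 25.01611900233724 61.86524010476203
tip y+ 1602 xmax 135.3668043540319 collar y mid 21.123435074700367 14.397724986622357 z -0.29765105309116024
tip y- 1590 xmax 135.41840458477043 collar y mid -24.609598212688883 13.395744901337565 z -0.251506940066783
[487.   17.2 118.6] 0.38287237612398545 31.99916660785675
boss top -20.846893507915816
[-14.9, -15.1, -15.2, -15.3, -15.4]Traceback (most recent call last):
  File "<stdin>", line 4, in <module>
  File "<string>", line 2
    import 
           ^
SyntaxError: Expected one or more names after 'import'
```

View pics/side2.png

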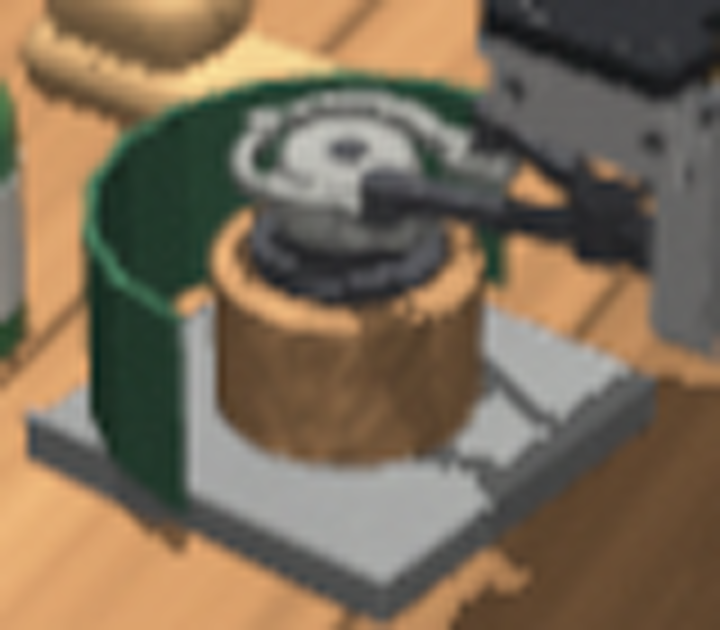

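The ring sits level and concentric round the shaft's tapered top. I continue down.

```bash
python3 -m pendant '0 0 0.03 0 0 0;0 0 0.06 0 0 0;0 0 0.09 0 0 0;0 0 0.09 0 0 0'; python3 -m pendant '0 0 0.03 0 0 0;0 0 0.06 0 0 0;0 0 0.085 0 0 0;0 0 0.1 0 0 0;0 0 0.1 0 0 0';python3 held.py
```

```text
clock: 17.02
position: [486.2, 17.3, 104.1]
eef_rot: [0.994, -0.112, -0.001, -0.0]
force: [-0.1, -0.5, -1.9]
grip_width: 0.384
gripper_force: 32.0
clock: 17.65
position: [486.6, 17.3, 89.6]
eef_rot: [0.994, -0.112, -0.0, -0.0]
force: [-0.5, -0.7, -2.4]
grip_width: 0.382
gripper_force: 32.0
boss z 2582 -19.267312449291893 25.02606507576047 61.985671714614334
tip y+ 2061 xmax 135.22225246550965 collar y mid 14.414120288355784 28.8030046701609 z -7.925602365743114
tip y- 2079 xmax 135.21637461238453 collar y mid -15.55449328374879 31.10417710212066 z -9.576939888591953
[486.7  17.2  89.7] 0.3823873196681142 31.9991272687912
boss top -20.785122719815185
[-14.9, -15.0, -15.2, -15.3, -15.5]
```

```bash
python3 -m pendant '0 0 0.007 0 0 0;0 0 0.013 0 0 0;0 0 0.013 0 0 0'; python3 held.py|tail -2
```

```text
clock: 18.08
position: [486.8, 17.2, 87.9]
eef_rot: [0.994, -0.112, 0.0, 0.0]
force: [-1.3, 0.1, -0.6]
grip_width: 0.382
gripper_force: 32.0
boss top -21.28255496816367
[-15.6, -15.7, -15.9, -16.1, -16.3]
```

```bash
python3 -m pendant '0 0 0 0 0 0;0 0 0 0 0 0;0 0 0 0 0 0;0 0 0 0 0 0;0 0 0 0 0 0' 0.38 30; python3 held.py rel.png
python3 - <<'E'
from h import *
f=imaging.grab_frame("side");c=(205,165,285,235);save(f,"side3.png",c,5)
a=cv2.imread("pics/side3.png");b=cv2.imread("pics/rel.png")[:350]
b=cv2.resize(b,(500,228));w=max(a.shape[1],500)
cv2.imwrite("pics/comb.png",np.vstack([np.pad(i,((0,0),(0,w-i.shape[1]),(0,0))) for i in(a,b)]))
E
```

```text
clock: 18.75
position: [486.8, 17.3, 87.8]
eef_rot: [0.994, -0.112, 0.0, -0.0]
force: [-0.1, -0.1, -1.3]
grip_width: 0.692
gripper_force: 11.2
boss z 2637 -16.80055733103266 25.023032568254408 61.90110938932416
tip y+ 2268 xmax 135.2812598407799 collar y mid 11.80730288805305 23.603680061659933 z -2.350192001284811
tip y- 2330 xmax 135.2342978852788 collar y mid -11.445080352756507 22.856556956492295 z -5.868931325742216
[486.8  17.3  87.8] 0.6934308800979078 11.232108771800995
boss top -21.14971905984123
[-15.5, -15.6, -15.7, -15.9, -16.1]
```

View pics/comb.png

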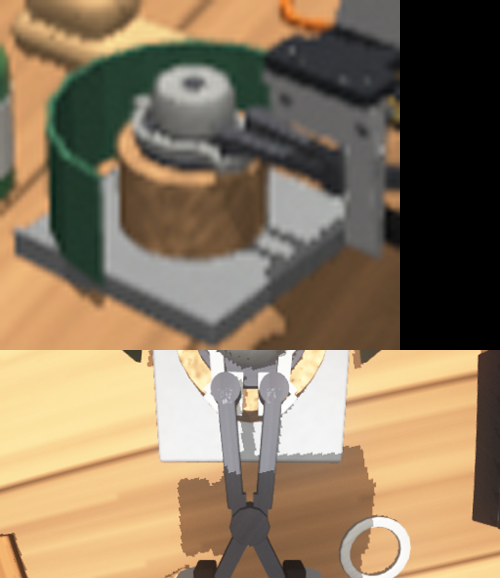

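The ring has closed in the groove on the flange, and the collars stand over its lugs at rest width. I lift off and return.

```bash
python3 -m pendant '0 0 -0.02 0 0 0;0 0 -0.05 0 0 0;0 0 -0.1 0 0 0;0 0 -0.2 0 0 0;0 0 -0.35 0 0 0;0 0 -0.47 0 0 0;0 0 -0.47 0 0 0'
python3 - <<'E'
from h import *
f=imaging.grab_frame("side");c=(205,165,285,235);save(f,"side4.png",c,6)
E
python3 -m pendant '-0.05 -0.2 0 0 0 0;-0.1 -0.43 0 0 0 0;-0.15 -0.66 0 0 0 0;-0.2 -0.91 0 0 0 0'; python3 -m pendant '-0.05 -0.24 0 0 0 -0.01;-0.1 -0.48 0 0 0 -0.03;-0.15 -0.7 0 0 0 -0.051;-0.2 -0.88 0 0 0 -0.051;-0.204 -0.923 0 0 0 -0.051;-0.204 -0.923 0 0 0 -0.051;-0.204 -0.923 0 0 0 -0.051'
python3 tgt.py 489.1 298.8 80 -.145; python3 held.py
```

```text
clock: 19.73
position: [488.0, 17.0, 160.5]
eef_rot: [0.994, -0.112, 0.002, 0.0]
force: [0.6, -0.5, -2.9]
grip_width: 0.692
gripper_force: 11.5
clock: 20.27
position: [486.9, 158.0, 157.0]
eef_rot: [0.994, -0.112, -0.001, 0.0]
force: [-0.4, 0.1, -1.4]
grip_width: 0.689
gripper_force: 11.5
clock: 21.15
position: [488.6, 297.9, 157.9]
eef_rot: [0.997, -0.072, -0.0, 0.0]
force: [0.0, 0.5, -2.5]
grip_width: 0.694
gripper_force: 11.5
[0.0025, -0.007, 0.5193, 0.0004, 0.0004, 0.0001]
boss z 2634 -16.669332847289404 25.003084704239253 61.84320666728607
tip y+ 1241 xmax 120.3670613405599 collar y mid 10.864779706090147 14.552980716636547 z -15.619857325661682
tip y- 1295 xmax 120.38407610023766 collar y mid -13.475296092496496 15.233737188966202 z -15.618157402024085
[488.7 297.9 158.1] 0.6925749874480879 11.468426585197449
boss top -20.785456035891272
[-15.0, -15.2, -15.3, -15.4, -15.6]
```

View pics/side4.png

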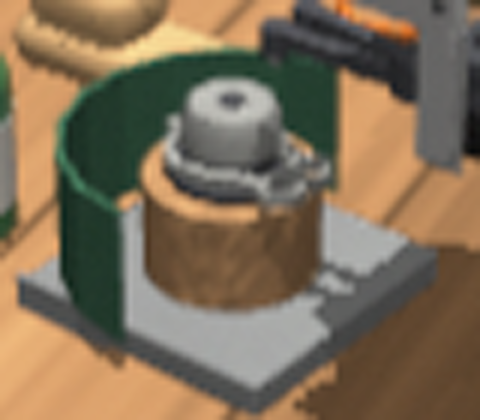

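The pliers are clear and the ring stays seated in the groove. My picture-view budget is used up (12 viewed against a limit of 10), so from here I check with numbers only.

```bash
python3 -m pendant '0.002 -0.006 0.2 0 0 0;0.002 -0.006 0.45 0 0 0;0.002 -0.006 0.65 0 0 0;0.002 -0.006 0.75 0 0 0;0.002 -0.006 0.79 0 0 0;0.002 -0.006 0.8 0 0 0;0.002 -0.006 0.81 0 0 0;0.002 -0.006 0.81 0 0 0'; python3 held.py|tail -3
```

```text
clock: 22.2
position: [489.6, 299.9, 37.5]
eef_rot: [0.997, -0.072, 0.001, -0.0]
force: [-0.4, 0.5, -1.9]
grip_width: 0.695
gripper_force: 11.5
[489.5 299.8  37.4] 0.6907634126518845 11.468516439199448
boss top -21.103907431067405
[-15.3, -15.4, -15.6, -15.7, -15.9]
```

```bash
python3 -m pendant '0 0 0.006 0 0 0;0 0 0.01 0 0 0;0 0 0.01 0 0 0'; python3 -m pendant '0 0 0 0 0 0;0 0 0 0 0 0;0 0 0 0 0 0;0 0 0 0 0 0' 1; python3 -m pendant '0 0 -0.1 0 0 0;0 0 -0.4 0 0 0;0 0 -0.8 0 0 0;0 0 -1 0 0 0;0 0 -1 0 0 0;0 0 -1 0 0 0'
python3 - <<'E'
from h import *
f=imaging.grab_frame("wrist");P=cloud(f);print(telemetry.sense()["position"])
m=models.masks_of(f,"pliers")[0];q=P[m["region"]];q=q[(q[:,2]>30)&(q[:,2]<65)];print(m["p"],cv2.minAreaRect(q[:,:2].astype(np.float32)),"was (523,293.5) 81.7")
b=P[np.hypot(P[...,0]-532,P[...,1]-292)<7];print("boss z",np.median(b[:,2]))
f=imaging.grab_frame("top");P=cloud(f);x,y,z=P[...,0],P[...,1],P[...,2]
d=np.hypot(x-634.7,y+16.3);r=P[(z>85)&(z<93)&(d<75)&(d>25)&(x<655)]
print("ring top z",len(r),np.median(r[:,2]) if len(r) else 0,r.min(0),r.max(0))
E
```

```text
clock: 22.62
position: [489.7, 299.9, 36.5]
eef_rot: [0.997, -0.072, 0.0, -0.0]
force: [-1.9, -0.7, 7.1]
grip_width: 0.692
gripper_force: 11.9
clock: 23.12
position: [489.0, 299.6, 35.1]
eef_rot: [0.997, -0.072, -0.0, 0.0]
force: [-0.2, -0.4, -0.5]
grip_width: 0.994
gripper_force: 0.0
clock: 23.88
position: [488.3, 299.4, 184.1]
eef_rot: [0.997, -0.072, -0.001, 0.0]
force: [-0.7, 1.3, -0.7]
grip_width: 1.002
gripper_force: 0.0
[487.9 299.2 183.4]
0.83 ((523.3824462890625, 295.11065673828125), (68.3507080078125, 172.8285675048828), 81.84246063232422) was (523,293.5) 81.7
boss z 56.94989096622777
ring top z 148 88.1122748490792 [580.8 -49.2  85. ] [654.9  16.6  92.6]
```

```bash
python3 -c "
from rig import env;print(env.finish_job())"
```

```text
the job is handed in; nothing more can be done
None
```

I handed the job in at about 24 s on the robot's clock, but got no verdict back: by my last measurements the ring lies closed in the spindle groove on the flange and the pliers are back on their rest within 2 mm of where they lay. I overran the picture limit, viewing 12 instead of 10.

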